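Bleed the load tester and hold the shorting plug home on its test socket

TASK

Bleed the load tester on the LED repair bench: push its sprung discharge plunger right down and keep it down for a second. Then take the knurled shorting plug, set it over the tester's round test socket, turn it until the keyways hidden inside it drop over the socket's pins, and push it fully home against the sprung contact. The plug does not lock, so finish still holding it pushed home with the gripper, and leave the other things on the bench where they are.

Things in the scene. Friction and masses are not known exactly. Their poses are not given: they have to be found in the camera images.
- plug: Shorting plug: loose round aluminium cap, 48 mm across, 50 mm high, 0.14 to 0.28 kg, standing on the bench open side down. Origin: centre of its lower rim, z up. The lower 26 mm is a skirt with a blind bore 34.4 mm wide, 26 mm deep. Four keyways 10.6 mm wide, 90 degrees apart, run up the bore, unseen from outside; its x and y axes do not tell where: feel by turning, at most 45 degrees either way.
- plug_top (a point): Centre of the plug's flat top, 50 mm above its rim; a thin steel disc 34 mm across lies on it. The solid knurled grip lies 0 to 24 mm below this point.
- socket_seat (a point): Centre of the test socket's round flange face (62 mm across), on the right half of the tester's top seen from the robot, 79 mm above the bench; z up. The plug is home when its rim lies on this face. On it stands a steel spigot, 32 mm across and 24 mm high, the top 4 mm chamfered.
- socket: The same socket, origin on its axis 4 mm below the flange face. Four pins 4.5 mm thick stick out of the spigot 90 degrees apart, to 20.5 mm from the axis, upper edge 12 mm above the flange face. How they are turned varies with the start. The plug first stops on them, its rim 12 mm above the flange face, and drops on when keyways and pins agree within 5 to 9 degrees, less off-centre.
- contact (a joint): Sprung brass contact in the spigot, 18 mm across; m pressed down, 0 when free, its top then 35 mm above the flange face. The plug starts pressing it when its rim is 9 mm above the flange face and has pressed it 9 mm when home. It pushes back with 4 N at first, about 10 N with the plug home: a plug let go rises off again.
- discharge_top (a point): Centre of the top of the discharge plunger, a black mushroom head 34 mm in diameter in a steel bushing, on the left-hand half of the tester's top, 135 mm from the socket; about 100 mm above the bench when up. Moves with the plunger.
- discharge (a joint): Discharge plunger: m pressed down, 0 up, 0.009 at the end of its stroke. Its spring pushes back with 3 N at first, 8 N at the end, and returns it.
- tester: Load tester: fixed grey sheet-metal box with an aluminium top, 170 (x) x 260 (y) x 75 mm, a low finned heat sink 12 mm high along the far edge of its top. Origin at the centre of its underside. Carries the socket and the plunger.
- tin: Bystander: smooth, low aluminium solder tin, 58 mm in diameter, 30 mm high. Origin at the centre of its underside.
- tape: Bystander: roll of white tape lying flat, 68 mm in diameter, 19 mm high, hole 52 mm. Origin at the centre of its underside.
- screwdriver: Bystander: screwdriver 190 mm long lying on the bench.
- module: Bystander: black LED matrix module 160 x 160 x 15 mm lying flat, on the right.
- supply: Bystander: perforated steel power supply 215 x 115 x 30 mm lying flat, on the left.
- fluxpot: Bystander: small jar 66 mm in diameter and 48 mm high, on the left.
- tweezers: Bystander: steel tweezers 120 mm long, on the left, close to the robot.

How it is judged (in metres and radians):
On the way, in this order (a step that is already met when the one before it is completed fails the run):
1. the discharge plunger is held at the bottom of its stroke (at least 7.5 of 9 mm) with the plug still off the socket (value of joint discharge above 0.0075 m and distance between plug and socket_seat above 0.06 m), for 0.6 s.
2. the plug has dropped over the pins and is pushed home (z of plug in the frame of socket_seat below 0.002 m and horizontal distance between plug and socket_seat below 0.003 m and value of joint contact above 0.007 m), for 0.2 s.
At the end, for the whole second after the job is handed in: The plug sits upright and centred (3 mm) on the test socket with its rim within 2 mm of the flange face, the sprung contact pressed at least 7 mm, the discharge plunger back up, and the gripper's fingers still on the plug (over 3 N), holding it there at rest (all of step 2 and z of plug in the frame of socket_seat above -0.003 m and angle between plug's own z axis and vertical below 0.08 rad and value of joint discharge below 0.002 m and contact force between the fingers and plug above 3 N and linear speed of plug below 0.02 m/s); the arm keeps its last pose, push and grip.
It fails at once if a bystander on the bench is displaced by more than 30 mm (distance of any of tin, tape, screwdriver, module, supply, fluxpot, tweezers from where it was at the start of the episode above 0.03 m).
It also fails if it takes over 72 s, if anything falls off the work surface, if the arm or the gripper's body presses on something with over 40 N, if the wrist force passes 120 N, or if a joint passes its speed limit or range.

ROBOT

A 7-joint arm with a two-finger parallel gripper is mounted at the origin on the work surface. World frame = base frame: x ahead of the robot, y to its left, z up, the work surface at z = 0. Lengths are in mm, angles in degrees, forces in N, time in s.
With the tool pointing down it reaches from about 400 to 850 mm from the base axis. Payload 4.5 kg.
Tool frame: the origin (TCP) lies at the very end of the fingers, on their centre line; the grasp point (between the pads) lies arm.tcp_to_grasp behind it (arm.tcp_to_grasp is the distance from the TCP to the grasp point, in mm); z points along the fingers, y is the line along which they close (so a half turn about z gives the same grasp; the last joint's range is limited). The gripper opens to 85 mm and grips with 20 to 120 N. Pads are 22 mm wide; open, the fingers measure 114 mm over their backs; the gripper's body (76 mm by 85 mm) begins 54 mm behind the grasp point. The pads swing forward as they close: fully open they stand 13 mm farther back than shut.
Start: joints at [67.483, 39.483, -11.15, 89.685, 9.013, 51.709, -12.324], TCP at [258.756, -568.946, 231.317] pointing down, gripper open.
Joint ranges: [-172.22, 172.22], [-26.19, 119.32], [-84.43, 86.54], [7.71, 146.69], [-57.33, 237.33], [2.42, 119.75], [-152.13, 152.13]. Speed limits (degrees/s): [147.25, 147.25, 180, 180, 180, 180, 180].

INTERFACE

Orientations are given as [roll, pitch, yaw] about the fixed x, y, z axes, in that order (R = Rz(yaw) Ry(pitch) Rx(roll)).
In Python, from cell import arm gives the robot as it stands.
- The arm moves only by the tool send_rows, never from a script. Its argument "moves" is a list of rows, each a list of 4 numbers: the shift along the tool's x, y, z in cm, then the turn about the tool's z in rad. A call has 1 to 10 rows; each row is the pose to reach, as a shift and turn from the pose commanded when the call began, along the tool's axes at that moment; what a row does not reach only later rows make up. A row lasts 1/12 s, in which the tool goes at most 41.7 mm and 7.16 degrees, less where a joint would pass 70% of its speed; a pose out of reach is approached as far as the arm can. A call with a gripper value outside its range is refused whole. "grip" is the closure, from 0 (fully open) to 1 (shut), set as the call begins (left out, the last holds). The fingers move at their own pace and stop on an object; the grip force is fixed at half the most. Time passes only in rows, so rows that repeat a pose let the fingers close. It gives the time, the measured TCP pose, the force, the opening and the grip force at its end, in the units of the state.
- arm.sense(): the state, without advancing time (a new reading comes with each control period).
- arm.get_image(name): name is "scene" or "side" or "wrist"; returns a dict with "color" (480x640x3 uint8, blue, green, red), "z_map" (480x640 float32, mm along the optical axis (not along the pixel's ray), 0 where there is no reading), "K" (3x3 intrinsics, pixels), "k1" (the pictures are not rectified: a ray, as slopes to the right and down, at radius r is drawn at 1 + k1 r^2 times it, then the intrinsics apply), "eye" and "orientation" of the camera in the world. Camera axes: x right, y up, looking along -z (the intrinsics and any distortion apply to the point x, -y, -z); pixel columns grow to the right and rows downward; lengths in mm; the calibration is good to about 2 mm. A picture is of the moment at which its call begins.
- arm.close_job(): hands the job in; it is judged then, once.
The state is a dict: "time_s": time; "q": joint angles; "joint_velocities": joint speeds; "joint_torque": joint torques, N m; "ee_pos": TCP position; "tool_rot": TCP orientation; "ft_force": force on the tool from outside, world axes, zero at the start; "ft_torque": the same for the moment, N m; "grip_width": opening from 0.0 (shut) to 1.0 (fully open); "finger_force": force on a finger pad.
Only numpy, scipy, OpenCV 4.12 (cv2) and the standard library are available. Lean on these libraries where they do the work, as an engineer would, in place of code of your own. Each camera call takes 0.05 s, during which the arm holds its last target. There are 200 camera calls.

## Working session

There is one attempt and no reset: what is moved stays moved. The work goes in short steps, Python scripts to look and compute and a tool call to move; the robot and the scene stay as the last step left them, time stands still between calls to the robot, and variables do not carry over. Pictures are saved under pics/ and viewed, at most 10 in all, crops included, and the job is handed in when it is done.

Besides the shell and the picture viewer there is one more tool, called after "Emit:" as name(argument=value, ...) on one line, values as JSON. send_rows: Moves the arm, as the interface text tells. Its arguments: {"type":"object","properties":{"moves":{"type":"array","items":{"type":"array","items":{"type":"number"}}},"grip":{"type":"number"}},"required":["moves"]}

```bash
mkdir -p pics; ls
cat > h.py <<'E'
import numpy as np, cv2
from scipy.spatial.transform import Rotation as R
from cell import arm
def rot(o): 
    o=np.array(o,float)
    return o if o.shape==(3,3) else R.from_euler('xyz',o,degrees=True).as_matrix()
def cloud(im):
    K=np.array(im['K']);z=im['z_map'];k=im['k1']
    v,u=np.mgrid[:480,:640].astype(float)
    x,y=(u-K[0,2])/K[0,0],(v-K[1,2])/K[1,1]
    a,b=x.copy(),y.copy()
    for _ in range(8):
        s=1+k*(a*a+b*b);a,b=x/s,y/s
    d=np.stack([a,-b,-np.ones_like(a)],-1)@rot(im['orientation']).T
    return np.array(im['eye'])+d*z[...,None], d, z>0
def onplane(im,u,v,h):
    _,d,_=cloud(im);e=np.array(im['eye']);r=d[int(round(v)),int(round(u))]
    return e+r*(h-e[2])/r[2]
E
python3 - <<'E'
from h import *
s=arm.sense();print(s['time_s'],s['ee_pos'],s['tool_rot'],arm.tcp_to_grasp)
for n in ['scene','side']:
    im=arm.get_image(n);cv2.imwrite(f'pics/{n}0.png',im['color']);np.save(n+'.npy',im,allow_pickle=True)
    print(n,im['eye'],im['orientation'],im['k1'])
E
```

```text
pics
0.0 [ 258.41115016 -568.35016258  230.46788368] [-1.79892407e+02  7.73455818e-03  2.44580694e+01] 18.700000000000003
scene [1119.57247241  378.36652961 1074.96968862] [ 34.6955836   -0.44858493 121.17468171] 0.041171133098614414
side [ 70.98881524 796.63899458 848.41115888] [  48.9509057     0.58792095 -148.89852394] 0.04178928823388442
```

View pics/scene0.png

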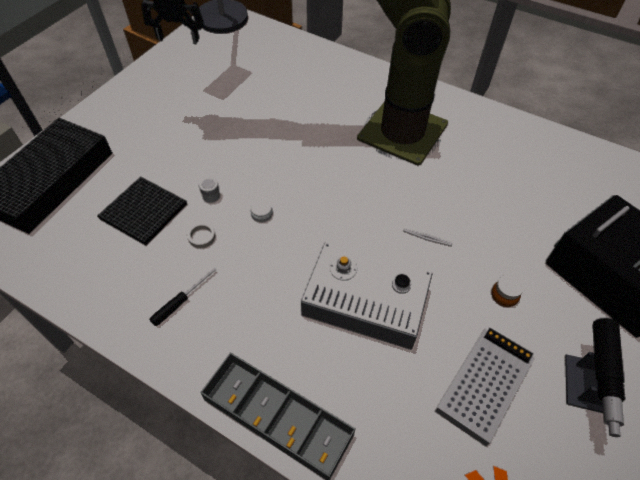

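View pics/side0.png

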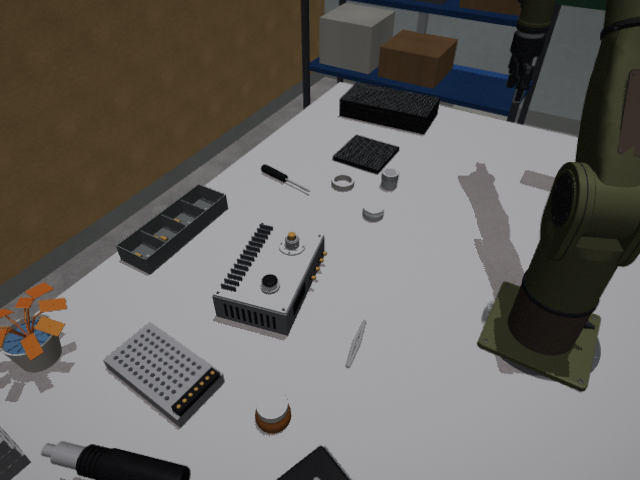

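The scene picture shows the plug at (209,188), tin (261,212), tape (201,236), socket spigot (343,264) and plunger head (402,281). The side view shows the plug at (390,178), socket (291,240) and plunger (270,283).

Run:
```python
from h import *
W={'scene':{'plug':(209,188,18,(44,56)),'sock':(343,262,18,(95,125)),'dis':(402,280,16,(90,110)),'tin':(261,211,16,(25,36)),'tape':(201,235,20,(13,25))},
'side':{'plug':(390,178,16,(44,56)),'sock':(291,239,16,(95,125)),'dis':(270,281,16,(90,110)),'tin':(373,212,16,(25,36)),'tape':(343,183,18,(13,25))}}
for n in W:
    im=np.load(n+'.npy',allow_pickle=True).item();P,d,ok=cloud(im)
    for k,(u,v,r,(a,b)) in W[n].items():
        p=P[v-r:v+r,u-r:u+r].reshape(-1,3);p=p[(p[:,2]>a)&(p[:,2]<b)]
        print(n,k,len(p),p.mean(0).round(1) if len(p) else '', ((p.max(0)+p.min(0))/2).round(1) if len(p) else '',np.ptp(p,axis=0).round() if len(p) else '')
    m=ok&(P[...,2]>70)&(P[...,2]<80)&(P[...,0]>350)&(P[...,0]<750)&(abs(P[...,1])<300)
    print(cv2.minAreaRect(P[m][:,:2].astype(np.float32)),P[m][:,2].mean())
```

```text
scene plug 242 [ 498.1 -327.5   49.9] [ 496.4 -329.7   49.8] [52. 50. 11.]
scene sock 148 [557.3 110.3 105.3] [555.1 108.6 106.5] [29. 31. 23.]
scene dis 165 [525.4 240.3  98.3] [524.7 240.   98.6] [34. 32. 11.]
scene tin 270 [ 477.3 -176.5   29.5] [ 477.6 -177.    30. ] [53. 53. 10.]
scene tape 250 [ 618.4 -262.5   17.9] [ 618.8 -262.7   18.4] [66. 69. 11.]
((564.1303100585938, 177.26211547851562), (170.76174926757812, 258.43878173828125), 12.564837455749512) 74.61533855587868
side plug 147 [ 492.6 -324.3   49.7] [ 492.9 -325.8   49.5] [48. 52. 11.]
side sock 136 [548.  112.2 105. ] [551.3 110.2 105.9] [33. 28. 21.]
side dis 157 [519.9 241.8  99.1] [521.2 240.   97.6] [32. 33. 11.]
side tin 200 [ 472.5 -175.9   29.9] [ 472.3 -178.1   30. ] [54. 56. 10.]
side tape 154 [ 613.4 -264.2   17.9] [ 613.9 -297.3   17.9] [ 68. 139.  10.]
((560.3362426757812, 177.00128173828125), (168.53009033203125, 262.1738586425781), 12.375587463378906) 75.36435377168077
```

Emit:
send_rows(moves=[[10,-4,0,0],[20,-8,0,0],[31.8,-11.9,0,0],[31.8,-11.9,0,0],[31.8,-11.9,0,0],[31.8,-11.9,0,0],[31.8,-11.9,0,0],[31.8,-11.9,0,0],[31.8,-11.9,0,0],[31.8,-11.9,0,0]])

```text
time_s: 0.93
ee_pos: [502.3, -324.2, 231.0]
tool_rot: [-179.9, -0.1, 24.9]
ft_force: [0.4, -0.4, -0.9]
grip_width: 1.002
finger_force: 0.0
```

Run:
```python
from h import *
s=arm.sense();print(s['time_s'],s['ee_pos'],s['tool_rot'],s['q'],s['ft_force'])
im=arm.get_image('wrist');cv2.imwrite('pics/w1.png',im['color']);np.save('w1.npy',im,allow_pickle=True)
print(im['eye'],im['orientation'])
P,d,ok=cloud(im)
m=ok&(abs(P[...,2]-50)<3);p=P[m];print(len(p),p.mean(0) if len(p) else '',np.ptp(p,axis=0) if len(p) else '')
```

```text
0.9333 [ 502.32664086 -324.24195811  230.97020306] [-1.79898362e+02 -1.49501708e-01  2.49266774e+01] [ 33.94889577  37.32370243  -9.40943281  94.65306375   7.35058079
  48.61740935 -43.50465869] [ 0.35122933 -0.4314672  -0.93038077]
[ 579.14773683 -289.06270202  375.43506868] [-1.89628163e+01  4.40156147e-02 -6.50725489e+01]
2574 [ 496.387076   -328.81845155   51.58374949] [49.23387177 49.6151161   5.96410934]
```

View pics/w1.png

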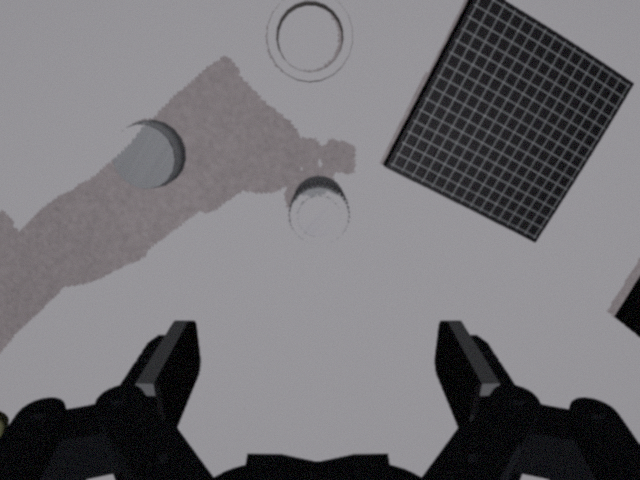

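The plug is at (320,215) between the fingers' line, clear of tape and tin. I'll go to the plunger with the fingers shut.

Emit:
send_rows(moves=[[2,-4,0,0],[3.6,-7.1,0,0],[5.4,-10.6,0,0],[7.2,-14.1,0,0],[9,-17.7,0,0],[10.8,-21.2,0,0],[12.6,-24.7,0,0],[14.4,-28.3,0,0],[16.2,-31.8,0,0],[18,-35.3,0,0]], grip=1)

```text
time_s: 1.82
ee_pos: [516.3, 66.0, 231.3]
tool_rot: [179.9, 0.1, 24.2]
ft_force: [0.1, -0.8, 0.1]
grip_width: 0.002
finger_force: 0.0
```

Emit:
send_rows(moves=[[2,-4,0,0],[4,-8,0,0],[6,-12,0,0],[7.6,-15,0,0],[7.6,-15,0,0],[7.6,-15,0,0],[7.6,-15,0,0]])

```text
time_s: 2.4
ee_pos: [524.2, 232.2, 230.9]
tool_rot: [179.9, 0.1, 24.3]
ft_force: [-0.2, -0.5, 0.1]
grip_width: -0.002
finger_force: 0.0
```

Run:
```python
from h import *
s=arm.sense();print(s['time_s'],s['ee_pos'],s['tool_rot'],s['q'],s['ft_force'])
im=arm.get_image('wrist');cv2.imwrite('pics/w2.png',im['color']);np.save('w2.npy',im,allow_pickle=True)
P,d,ok=cloud(im)
for a,b,c in [(92,106,(523,240)),(107,122,(553,110))]:
  m=ok&(P[...,2]>a)&(P[...,2]<b)&(np.hypot(P[...,0]-c[0],P[...,1]-c[1])<40);p=P[m];print(len(p),p.mean(0) if len(p) else '',(p.max(0)+p.min(0))/2 if len(p) else '',np.ptp(p,axis=0) if len(p) else '')
```

```text
2.4 [524.16329548 232.24906815 230.8774711 ] [1.79878658e+02 8.35106445e-02 2.43138781e+01] [-25.39855045  35.39688225  -5.32560258  98.99451987   4.45034891
  45.90677936 -98.53507226] [-0.18749516 -0.52756565  0.14832754]
1839 [524.50565667 239.48651682 100.8424657 ] [523.40260116 239.13000331  99.48751327] [33.31795796 33.49962183  9.17017233]
624 [552.88195189 109.48062246 114.49228702] [551.54786995 108.33384848 112.32496139] [18.92343738 19.81146274 10.54422876]
```

View pics/w2.png

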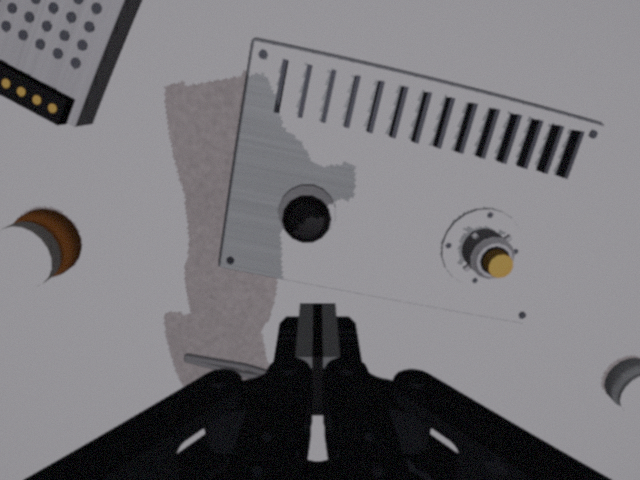

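Plunger head at (305,218), socket with spigot at (490,255), gold contact top (499,263), pins faintly visible. Pressing the plunger.

Emit:
send_rows(moves=[[0.3,-0.6,3,0],[0.3,-0.6,7,0],[0.3,-0.6,10,0],[0.3,-0.6,12,0],[0.3,-0.6,12.7,0],[0.3,-0.6,13.1,0],[0.3,-0.6,13.4,0],[0.3,-0.6,13.7,0],[0.3,-0.6,13.9,0],[0.3,-0.6,13.9,0]])

```text
time_s: 3.28
ee_pos: [525.0, 240.3, 93.5]
tool_rot: [179.9, -0.1, 24.4]
ft_force: [-1.2, -3.6, 5.8]
grip_width: 0.002
finger_force: 3.2
```

Emit:
send_rows(moves=[[0,0,0.2,0],[0,0,0.3,0],[0,0,0.4,0],[0,0,0.4,0]])

```text
time_s: 3.62
ee_pos: [525.1, 240.3, 91.3]
tool_rot: [179.9, -0.1, 24.4]
ft_force: [-4.0, -4.6, 16.8]
grip_width: 0.0
finger_force: 8.5
```

Emit:
send_rows(moves=[[0,0,0.1,0],[0,0,0.1,0],[0,0,0.1,0],[0,0,0.1,0],[0,0,0.1,0],[0,0,0.1,0],[0,0,0.1,0],[0,0,0.1,0],[0,0,0.1,0],[0,0,0.1,0]])

```text
time_s: 4.45
ee_pos: [525.1, 240.3, 91.2]
tool_rot: [179.9, -0.1, 24.4]
ft_force: [-5.2, -4.5, 24.5]
grip_width: -0.001
finger_force: 12.3
```

Emit:
send_rows(moves=[[0,0,0,0],[0,0,0,0],[0,0,0,0],[0,0,0,0],[0,0,-2,0],[0,0,-6,0],[0,0,-10,0],[0,0,-14,0],[0,0,-14,0],[0,0,-14,0]])

```text
time_s: 5.28
ee_pos: [526.4, 243.0, 231.1]
tool_rot: [-180.0, -0.5, 24.4]
ft_force: [-0.0, -0.7, 0.4]
grip_width: 0.003
finger_force: 0.0
```

Run:
```python
from h import *
s=arm.sense();print(s['time_s'],s['ee_pos'],s['tool_rot'],s['ft_force'])
im=arm.get_image('wrist');P,d,ok=cloud(im)
for a,b,c in [(80,106,(524,239)),(107,122,(553,110))]:
  m=ok&(P[...,2]>a)&(P[...,2]<b)&(np.hypot(P[...,0]-c[0],P[...,1]-c[1])<20);p=P[m];print(len(p),np.median(p,0))
# pins: crop of the earlier view, enlarged
im=np.load('w2.npy',allow_pickle=True).item();c=im['color'][195:315,430:550]
cv2.imwrite('pics/pin.png',cv2.resize(c,(600,600),interpolation=cv2.INTER_CUBIC))
```

```text
5.2833 [526.36645741 243.01487012 231.121413  ] [-179.95027552   -0.53291356   24.44592968] [-0.0287503  -0.69943264  0.41369146]
2453 [527.61824204 240.68752114 100.42026431]
612 [553.05484787 109.82062515 115.40697388]
```

View pics/pin.png

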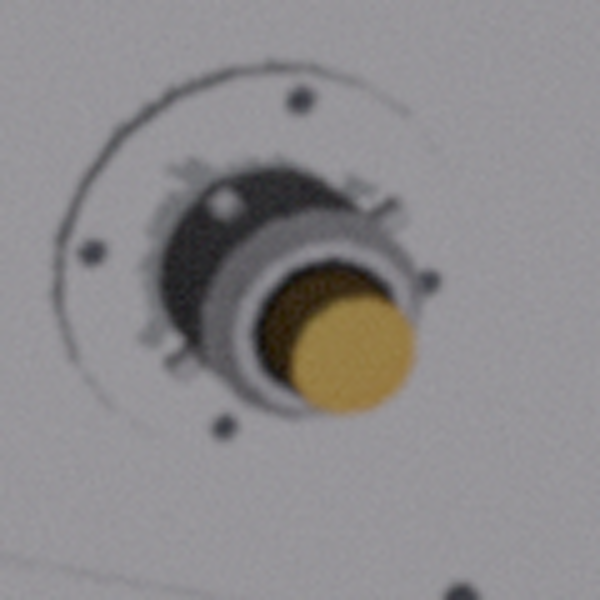

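The plunger is back up (100.4) after more than 1 s pressed. The crop shows pins at (385,210) and (180,355) etc., so the socket is standing clear. Next I'll go to the plug with the tool turned.

Emit:
send_rows(moves=[[-1.8,3.5,0,-0.1],[-3.6,7.1,0,-0.2],[-5.4,10.6,0,-0.3],[-7.2,14.1,0,-0.4],[-9.1,17.6,0,-0.5],[-10.9,21.1,0,-0.6],[-12.7,24.6,0,-0.7],[-14.5,28.1,0,-0.8],[-16.4,31.6,0,-0.8],[-18.2,35.2,0,-0.8]], grip=0.25)

```text
time_s: 6.17
ee_pos: [502.7, -155.8, 226.1]
tool_rot: [-179.9, -0.0, 70.3]
ft_force: [0.7, 0.5, 0.1]
grip_width: 0.752
finger_force: 0.0
```

Emit:
send_rows(moves=[[-3.6,1.1,1,0],[-7.2,2.2,2,0],[-10.8,3.3,4,0],[-14.4,4.4,6,0],[-16.8,5.1,8,0],[-16.8,5.1,8,0],[-16.8,5.1,8,0],[-16.8,5.1,8,0]])

```text
time_s: 6.83
ee_pos: [495.5, -327.9, 146.5]
tool_rot: [-179.9, -0.1, 70.4]
ft_force: [0.3, 0.9, 0.3]
grip_width: 0.747
finger_force: 0.0
```

```bash
cat >> h.py <<'E'
def disc(im,z,dz,c,r):
    P,d,ok=cloud(im);m=ok&(abs(P[...,2]-z)<dz)&(np.hypot(P[...,0]-c[0],P[...,1]-c[1])<r)
    p=P[m];(a,b),rad=cv2.minEnclosingCircle(p[:,:2].astype(np.float32));return len(p),p.mean(0).round(1),(round(a,1),round(b,1)),round(rad,1)
def go(s,t,yaw=None):
    return (rot(s['tool_rot']).T@(np.array(t)-s['ee_pos'])/10).round(2)
E
python3 - <<'E'
from h import *
s=arm.sense();print(s['time_s'],s['ee_pos'],s['tool_rot'],s['q'][6])
im=arm.get_image('wrist');cv2.imwrite('pics/w3.png',im['color'])
n=disc(im,50,3,(497,-328),40);print(n)
print(go(s,[n[1][0],n[1][1],16]))
E
```

```text
6.8333 [ 495.49772955 -327.92535643  146.53386565] [-1.79927255e+02 -1.16506320e-01  7.03537922e+01] -10.92947777950948
(4451, array([ 495.7, -327.5,   51.7]), (495.2, -329.3), 25.0)
[ 0.02  0.02 13.05]
```

View pics/w3.png

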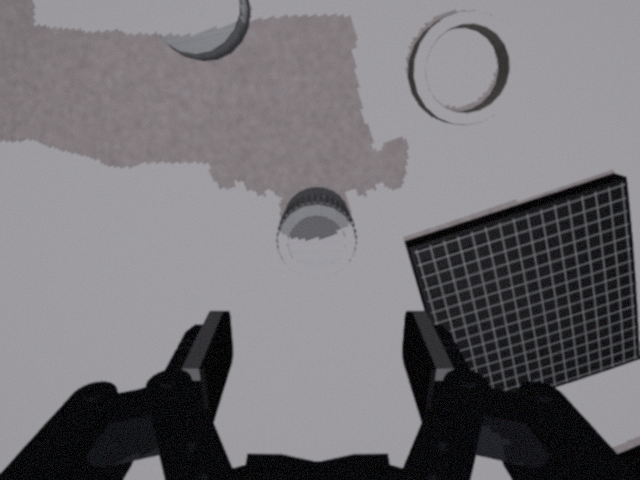

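The plug is centred at (316,237), with the module edge at column 410, clear of the finger path. Descending and gripping.

Emit:
send_rows(moves=[[0,0,3,0],[0,0,6,0],[0,0,9,0],[0,0,11,0],[0,0,12.5,0],[0,0,13,0],[0,0,13,0],[0,0,13,0]])

```text
time_s: 7.55
ee_pos: [496.6, -328.7, 18.4]
tool_rot: [179.9, -0.0, 70.4]
ft_force: [-0.3, 0.3, 0.8]
grip_width: 0.75
finger_force: 0.0
```

Emit:
send_rows(moves=[[0,0,0,0],[0,0,0,0],[0,0,0,0],[0,0,0,0],[0,0,0,0],[0,0,0,0],[0,0,0,0],[0,0,0,0]], grip=1)

```text
time_s: 8.22
ee_pos: [496.4, -329.7, 19.2]
tool_rot: [179.8, 0.0, 70.3]
ft_force: [-0.4, 1.5, 4.4]
grip_width: 0.541
finger_force: 61.1
```

Emit:
send_rows(moves=[[0,0,-1,0],[0,0,-4,0],[0,0,-7,0],[0,0,-10,0],[2,-0.5,-13,0],[4,-1,-16,0],[7,-1.8,-18,0],[10,-2.6,-20,0],[13,-3.4,-21,0],[16,-4.2,-21,0]])

```text
time_s: 9.05
ee_pos: [511.2, -163.6, 231.0]
tool_rot: [179.6, -0.0, 70.3]
ft_force: [-0.3, 0.9, -2.7]
grip_width: 0.542
finger_force: 62.1
```

Emit:
send_rows(moves=[[3,-0.8,0,0],[6,-1.6,0,0],[9,-2.4,0,0],[12,-3.2,0,0],[15,-4,0,0],[18,-4.8,0,0],[20.2,-5.3,0,0],[20.2,-5.3,0,0],[20.2,-5.3,0,0],[20.2,-5.3,0,0]])

```text
time_s: 9.88
ee_pos: [527.7, 42.2, 227.8]
tool_rot: [180.0, 0.1, 70.3]
ft_force: [-0.3, -0.8, -1.7]
grip_width: 0.543
finger_force: 62.1
```

Run:
```python
from h import *
s=arm.sense();print(s['time_s'],s['ee_pos'],s['tool_rot'],s['q'],s['ft_force'])
im=arm.get_image('wrist');cv2.imwrite('pics/w4.png',im['color']);np.save('w4.npy',im,allow_pickle=True)
c=(553,109.8)
print('contact',disc(im,114,3,c,25),'flange',disc(im,79,2,c,45))
p=np.array(s['ee_pos']);print('plug',disc(im,p[2]+31,4,p,35))
h=cv2.HoughCircles(cv2.medianBlur(cv2.cvtColor(im['color'],6),3),3,1,50,param1=100,param2=25,minRadius=8,maxRadius=60)
print(h)
```

```text
9.8833 [527.74669741  42.16340965 227.79847349] [1.79967461e+02 6.89940266e-02 7.02517252e+01] [  3.32453807  33.43610574 -20.75595879 106.11054704  16.61479934
  43.42698133 -46.20372726] [-0.26635162 -0.81482791 -1.67920319]
contact (709, array([552.4, 107.5, 115.6]), (552.4, 107.3), 9.1) flange (5464, array([553.6, 111.1,  79. ]), (553.0, 109.8), 45.0)
plug (16595, array([529.4,  45.6, 260.2]), (529.9, 48.1), 34.4)
[[[317.5 358.5  58.3]
  [317.5 303.5  54.9]
  [317.5 117.5  17.7]
  [421.5  56.5  50.5]
  [467.5  99.5  27.7]]]
```

View pics/w4.png

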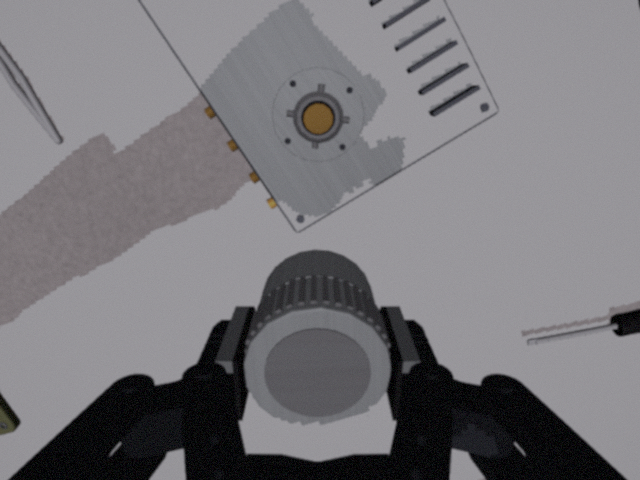

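The contact is at (318,118) with pins at (290,113), (346,120), (322,88) and (314,146). The held plug's steel disc is at (317,372). Casting both onto their planes.

Run:
```python
from h import *
im=np.load('w4.npy',allow_pickle=True).item();P,d,ok=cloud(im);e=np.array(im['eye'])
s=arm.sense();M=rot(s['tool_rot']);t=np.array(s['ee_pos'])
h=cv2.cvtColor(im['color'],cv2.COLOR_BGR2HSV)
m=((h[...,1]>110)&(h[...,2]>60)).astype(np.uint8);m[:90]=0;m[150:]=0;m[:,:290]=0;m[:,350:]=0
v,u=np.nonzero(m);print(len(u),u.mean(),v.mean())
r=d[v,u];q=(e+r*((114-e[2])/r[:,2])[:,None]);print('contact',q.mean(0),'tool',M.T@(q.mean(0)-t))
# plug top: points within 3mm of top plane
g=cv2.cvtColor(im['color'],6).astype(int)
z=np.median(P[365:375,310:325,2]);print('top z',z, z-t[2])
B=(abs(P[...,2]-z)<3)&ok;B[:300]=0;B[:,:240]=0;B[:,395:]=0
n,l,st,_=cv2.connectedComponentsWithStats(B.astype(np.uint8));L=l==l[372,317]
D=(L&(g<g[L].mean())).astype(np.uint8);D=cv2.morphologyEx(D,cv2.MORPH_OPEN,np.ones((5,5)))
for X in (L.astype(np.uint8),D):
    c=max(cv2.findContours(X,0,1)[0],key=cv2.contourArea)[:,0]
    r=d[c[:,1],c[:,0]];q=e+r*((z-e[2])/r[:,2])[:,None]
    (a,b),rr=cv2.minEnclosingCircle(q[:,:2].astype(np.float32));f=cv2.fitEllipse(q[:,:2].astype(np.float32))
    print((a,b),rr,f,'tool',M.T@(np.array([*f[0],z])-t))
```

```text
735 317.7061224489796 118.2204081632653
contact [552.22181038 107.49694523 114.        ] tool [ 70.47903869   0.57061511 113.54033291]
top z 260.8847034635768 33.24599341545681
(528.14794921875, 42.29426193237305) 26.81822395324707 ((528.6080322265625, 43.29526138305664), (47.2435417175293, 49.144081115722656), 69.20857238769531) tool [  1.86806405   0.1961292  -33.24855209]
(528.28955078125, 42.1744499206543) 17.127201080322266 ((528.2770385742188, 42.17910385131836), (33.31452941894531, 33.75485610961914), 159.55982971191406) tool [  0.70579709   0.26319025 -33.24689016]
```

Emit:
send_rows(moves=[[2,0,0,0],[4,0,0,0],[6,0,2,0],[7,0.03,4,0],[7,0.03,6,0],[7,0.03,8,0],[7,0.03,9.5,0],[7,0.03,9.5,0],[7,0.03,9.5,0]])

```text
time_s: 10.68
ee_pos: [551.7, 107.4, 132.0]
tool_rot: [-179.9, 0.1, 70.2]
ft_force: [0.6, 0.3, -1.7]
grip_width: 0.542
finger_force: 62.1
```

Run:
```python
from h import *
s=arm.sense();print(s['time_s'],s['ee_pos'],s['tool_rot'],s['ft_force'],go(s,[552,107.2,118]))
a=arm.get_image('scene')['color'][200:310,270:420];b=arm.get_image('side')['color'][180:290,220:370]
cv2.imwrite('pics/s5.png',cv2.resize(np.hstack([a,b]),None,fx=2.6,fy=2.6,interpolation=cv2.INTER_CUBIC))
```

```text
10.6833 [551.6631026  107.44847596 131.99735484] [-1.79942534e+02  9.62208481e-02  7.01732785e+01] [ 0.60701269  0.30289228 -1.70141709] [-0.01  0.04  1.4 ]
```

View pics/s5.png

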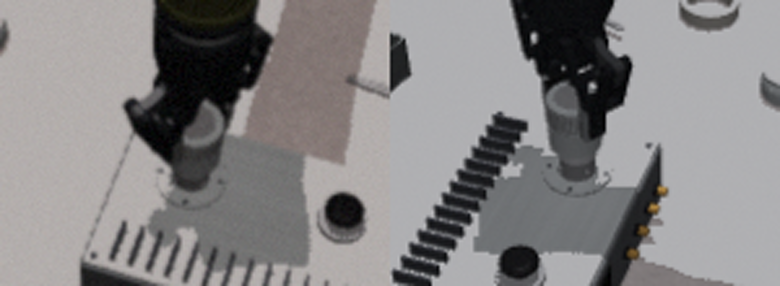

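Both views show the plug centred over the spigot, at (195,165) and (575,150) in the crop. Descending gently.

Emit:
send_rows(moves=[[0,0,0.4,0],[0,0,0.8,0],[0,0,1.1,0],[0,0,1.3,0],[0,0,1.5,0],[0,0,1.6,0],[0,0,1.6,0]])

```text
time_s: 11.37
ee_pos: [551.8, 109.1, 116.0]
tool_rot: [-180.0, 0.0, 70.3]
ft_force: [0.5, 0.2, -0.8]
grip_width: 0.547
finger_force: 62.1
```

Emit:
send_rows(moves=[[0,0,0.1,0],[0,0,0.2,0],[0,0,0.3,0],[0,0,0.4,0],[0,0,0.5,0],[0,0,0.6,0],[0,0,0.6,0],[0,0,0.6,0]])

```text
time_s: 12.03
ee_pos: [552.0, 109.1, 110.3]
tool_rot: [180.0, 0.0, 70.3]
ft_force: [0.1, -0.3, -2.9]
grip_width: 0.547
finger_force: 62.1
```

Emit:
send_rows(moves=[[0,0,0.05,0],[0,0,0.1,0],[0,0,0.15,0],[0,0,0.2,0],[0,0,0.25,0],[0,0,0.3,0],[0,0,0.3,0],[0,0,0.3,0]])

```text
time_s: 12.7
ee_pos: [552.2, 109.3, 109.5]
tool_rot: [179.9, -0.0, 70.3]
ft_force: [-3.3, -0.2, 17.7]
grip_width: 0.541
finger_force: 63.9
```

Standing on the pins (TCP z 109.5). Turning under light push.

Emit:
send_rows(moves=[[0,0,-0.05,0.04],[0,0,-0.05,0.08],[0,0,-0.05,0.12],[0,0,-0.05,0.16],[0,0,-0.05,0.2],[0,0,-0.05,0.2]])

```text
time_s: 13.2
ee_pos: [553.3, 108.3, 109.4]
tool_rot: [179.8, -0.0, 58.7]
ft_force: [-0.8, -1.2, 10.3]
grip_width: 0.546
finger_force: 63.2
```

Emit:
send_rows(moves=[[0,0,0,0.04],[0,0,0,0.08],[0,0,0,0.12],[0,0,0,0.16],[0,0,0,0.2],[0,0,0,0.2]])

```text
time_s: 13.7
ee_pos: [551.9, 108.8, 107.7]
tool_rot: [180.0, 0.0, 47.3]
ft_force: [0.0, -0.9, -1.8]
grip_width: 0.542
finger_force: 62.4
```

Dropped (force gone, 1.7 mm lower). Pushing home.

Emit:
send_rows(moves=[[0,0,0.1,0],[0,0,0.2,0],[0,0,0.3,0],[0,0,0.4,0],[0,0,0.5,0],[0,0,0.5,0]])

```text
time_s: 14.2
ee_pos: [551.9, 108.9, 102.9]
tool_rot: [180.0, 0.0, 47.4]
ft_force: [-1.7, -1.4, 4.3]
grip_width: 0.547
finger_force: 62.3
```

Emit:
send_rows(moves=[[0,0,0.1,0],[0,0,0.2,0],[0,0,0.3,0],[0,0,0.4,0],[0,0,0.5,0],[0,0,0.6,0],[0,0,0.6,0]])

```text
time_s: 14.78
ee_pos: [551.9, 108.8, 98.1]
tool_rot: [180.0, 0.0, 47.4]
ft_force: [-4.7, -2.7, 16.6]
grip_width: 0.547
finger_force: 64.0
```

Emit:
send_rows(moves=[[0,0,0.1,0],[0,0,0.15,0],[0,0,0.2,0],[0,0,0.2,0],[0,0,0.2,0]])

```text
time_s: 15.2
ee_pos: [551.9, 108.8, 98.0]
tool_rot: [179.9, -0.0, 47.4]
ft_force: [-8.0, -3.9, 32.1]
grip_width: 0.54
finger_force: 65.5
```

Emit:
send_rows(moves=[[0,0,-0.05,0],[0,0,-0.05,0],[0,0,-0.05,0],[0,0,-0.05,0],[0,0,-0.05,0],[0,0,-0.05,0]])

```text
time_s: 15.7
ee_pos: [551.9, 108.8, 98.0]
tool_rot: [179.9, -0.0, 47.4]
ft_force: [-8.0, -2.9, 27.9]
grip_width: 0.541
finger_force: 64.8
```

Run:
```python
from h import *
s=arm.sense();print(s['time_s'],s['ee_pos'],s['tool_rot'],s['ft_force'],s['ft_torque'])
im=arm.get_image('wrist');P,d,ok=cloud(im)
m=P[360:385,305:330];print('top',np.median(m.reshape(-1,3),0))
c=(553,108);m=ok&(abs(P[...,2]-76)<8)&(np.hypot(P[...,0]-c[0],P[...,1]-c[1])<32)&(np.hypot(P[...,0]-c[0],P[...,1]-c[1])>26)
print('flange z',np.median(P[m][:,2]),m.sum())
cv2.imwrite('pics/w6.png',im['color'])
```

```text
15.7 [551.93580123 108.83270189  98.02922241] [ 1.79921833e+02 -2.02598669e-02  4.73647032e+01] [-8.00370502 -2.93537075 27.91884831] [-0.65972832  1.47099381 -0.00263289]
top [553.06418221 109.51639662 131.24809571]
flange z 80.22925778115854 3377
```

View pics/w6.png

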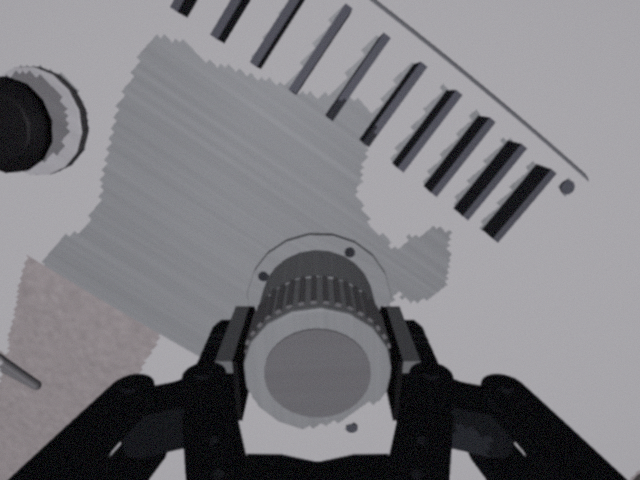

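The plug sits on the flange (rim level at (318,250)), with its top 51 mm above the flange face and the plunger up at left. It hit a hard stop 11.5 mm below the pin level, so it is home.

```bash
python3 -c "
from cell import arm
print(arm.close_job())"
```

```text
the job is handed in; nothing more can be done
None
```

I held the discharge plunger at the bottom of its stroke for over a second, and it came back up. The plug then dropped over the pins after about 23 degrees of turning and is held pushed home with about 28 N; the job is handed in, but no verdict came back.

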